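Weigh a misrun buckle casting and put it in the scrap box

TASK

One of the three cast silver buckle frames on the soldering board is a misrun: its frame has a gap where one end bar never filled. Book it out as scrap: lay it flat on the middle of the balance's pan, gently because the balance is delicate, let go and leave it lying there for a good second while the reading settles, then put it in the steel scrap box and push the box's lid fully shut. Leave the two sound buckles, the hammer and the steel bench block where they are.

Things in the scene. Friction and masses are not known exactly. Their poses are not given: they have to be found in the camera images.
- misrun: The misrun: a cast silver buckle frame lying flat, 62 mm long (x), 48 mm wide (y), 9 mm thick, 80 to 160 g. Side bars 9 mm wide along x, outer faces at y = +-24 mm; end bar at x = -27 mm; the end bar at x = +26 mm is missing (gap about 20 mm), so it is a U. Hole about 30 mm wide. Origin: centre of the outline, on the underside; z up. Starts in one of three places along the soldering board.
- sound1: A sound buckle frame of the same silver, size, origin and axes, but closed all round (both end bars are there). Must stay where it lies.
- sound2: The second sound buckle frame, the same as sound1. Must stay where it lies.
- board: Soldering board, a brownish fireproof slab 320 (x) by 150 (y) by 25 mm thick, fixed on the bench; the three buckles lie on it about 100 mm apart along its x. Origin: centre of its underside. Board, balance and scrap box stand left, middle and right on the bench in any order.
- scale: Jeweller's electronic balance, fixed: grey housing 200 mm (x) by 165 mm (y), 49 mm high. Display and keys at its -x end, towards the robot. Origin: centre of its underside, on the bench; the round pan's centre is 34 mm from it along its +x.
- pan: The balance's round flat steel pan, 120 mm across, 4 mm thick, no rim; its top is 60 mm above the bench. It sits on a spring (1500 N/m) that gives at most 5 mm. Origin: centre of its underside. Delicate: it must not be pressed or struck with more than 20 N, and nothing may be dropped on it from more than about 10 mm.
- pan_top (a point): Centre of the pan's top face, 60 mm above the bench.
- scrapbox: Dark grey sheet-steel scrap box (cash-box pattern), fixed: tray 160 (x) by 200 (y) by 62 mm high, 3 mm walls and floor, open at the top while the lid is up. Three sprue buttons up to 28 mm wide and 12 mm high are fixed in its floor's corners. Origin: centre of its underside, on the bench; the lock side faces -x, the robot; the lid is hinged along the top of the +x wall.
- lid (a joint): Scrap box lid: 0 fully shut, 1.57 upright, stop at 1.8; starts at 1.35 to 1.65. Stiff hinge: it stays where left and never falls; 0.4 N m turns it (to 5 N at the free edge). A shallow tray 163 mm from hinge to free edge, 206 wide, 31 deep. Outer face (flat handle 90 mm wide, 12 mm proud, across its middle) is up when shut, 93 mm above the bench; it faces away from the robot when open.
- lid_hinge (a point): Middle of the lid's hinge axis (axis along the scrap box's y), 80 mm from the box's centre along its +x and 62 mm above the bench.
- lid_edge (a point): Middle of the lid's free edge, on its outer face; moves with the lid. In the lid's frame 163 mm from the hinge axis along the lid and 31 mm proud of the hinge, on the outer face. When shut it is at the front of the box, 93 mm above the bench.
- hammer: Hammer lying on the bench beyond the work, 250 mm long with a wooden handle; bystander, must stay.
- block: Square steel bench block, 70 x 70 x 20 mm, lying on the bench beyond the work; bystander, must stay.
Not all that is in view belongs to the job. What is shaped like the misrun but black or pink is not meant.

How it is judged:
By the outcome, as a careful person would: the job done as asked, in the order asked, and still so for the second after the job is handed in, with the robot touching nothing.
It also fails if it takes over 70 s, if anything falls off the work surface, if the arm or the gripper's body presses on something with over 40 N, if the wrist force passes 120 N, or if a joint passes its speed limit or range.

ROBOT

A 6-joint arm with a two-finger parallel gripper is mounted at the origin on the work surface. World frame = base frame: x ahead of the robot, y to its left, z up, the work surface at z = 0. Lengths are in mm, angles in rad, forces in N, time in s.
With the tool pointing down it reaches from about 400 to 825 mm from the base axis. Payload 7 kg.
Tool frame: the origin (TCP) lies at the very end of the fingers, on their centre line; the grasp point (between the pads) lies 19 mm behind it; z points along the fingers, y is the line along which they close (so a half turn about z gives the same grasp; the last joint's range is limited). The gripper opens to 88 mm and grips with 3 to 60 N. Pads are 19 mm wide; open, the fingers measure 130 mm over their backs; the gripper's body (78 mm by 193 mm) begins 47 mm behind the grasp point.
Start: joints at [1.605, 0.359, 0.012, 0, -1.224, -0.288], TCP at [169.492, 653.351, 226.561] pointing down, gripper open.
Joint ranges: [-3.07, 3.07], [-1.43, 2.12], [-1.02, 1.25], [-3.03, 1.67], [-3.05, -0], [-3.03, 3.03]. Speed limits (rad/s): [2.39, 2.39, 3.01, 3.14, 3.14, 3.14].

INTERFACE

Orientations are given as a unit quaternion [x, y, z, w].
In Python, from plant import bot gives the robot as it stands. Calls block until the motion is done:
- bot.move_ptp(position, orientation): joint-space move of the TCP to a pose.
- bot.line_to(position, velocity=150, ori=None): straight line of the TCP; ori=None keeps the orientation; velocity is the mean speed in mm/s.
- bot.move_joints(angles): joint-space move.
- bot.move_gripper(opening, force=None): finger opening in mm; force is the grip in N (None keeps the last); returns when the fingers have stopped.
- bot.pause(seconds).
- bot.solve_ik(position, orientation): joint angles nearest the present ones, or None.
- bot.read_state(): the state.
- bot.camera(name): name is "side" or "top" or "wrist"; returns the picture (400x640x3 uint8, red, green, blue); there is no depth.
- bot.get_calibration(name): a dict with "fx", "fy", "cx", "cy" (pixels), "view" (4x4, takes a point from world to camera coordinates); the wrist camera has in their place "T_tool_cam" (4x4, takes a point from camera to tool coordinates, whose origin is the TCP and whose axes are the flange's). Camera axes: x right, y up, looking along -z (the intrinsics and any distortion apply to the point x, -y, -z); pixel columns grow to the right and rows downward; lengths in mm; the calibration is good to about 2 mm. A picture is of the moment at which its call begins: read the wrist's pose just before it. get_calibration takes no time and is no camera call.
A pose or a line that the arm cannot do raises bot.Unreachable and nothing moves.
- bot.close_job(): hands the job in; it is judged then, once.
The state is a dict: "t": time; "joint_pos": joint angles; "qvel": joint speeds; "tau": joint torques, N m; "tcp_pos": TCP position; "eef_rot": TCP orientation; "contact_force": force on the tool from outside, world axes, zero at the start; "moment": the same for the moment, N m; "width": finger opening in mm; "finger_force": force on a finger pad.
Only numpy, scipy, OpenCV 4.12 (cv2) and the standard library are available. Lean on these libraries where they do the work, as an engineer would, in place of code of your own. Each camera call takes 0.05 s, during which the arm holds its last target. There are 200 camera calls.

## Working session

There is one attempt and no reset: what is moved stays moved. The work goes in short steps, each a Python script; the robot and the scene stay as the last script left them, time stands still between calls to the robot, and variables do not carry over. Pictures are saved under pics/ and viewed, at most 10 in all, crops included, and the job is handed in when it is done.

```bash
mkdir -p pics; python3 - <<'E'
from plant import bot
import cv2,numpy as np
np.set_printoptions(precision=4,suppress=True)
for n in("top","side"):
    cv2.imwrite(f"pics/{n}0.png",bot.camera(n)[:,:,::-1])
for n in("top","side","wrist"): print(n,bot.get_calibration(n))
s=bot.read_state();print(s)
E
```

```text
top {'fx': 467.97607346727114, 'fy': 467.97607346727114, 'cx': 316.39627089608484, 'cy': 197.31770885399948, 'view': array([[   -0.0248,    -0.9996,     0.0125,   -84.1837],
       [    0.9811,    -0.022 ,     0.1924,  -512.4571],
       [   -0.1921,     0.017 ,     0.9812, -1355.899 ],
       [    0.    ,     0.    ,     0.    ,     1.    ]])}
side {'fx': 461.01390596811433, 'fy': 461.01390596811433, 'cx': 321.90568600624243, 'cy': 203.50433092538452, 'view': array([[    0.8443,    -0.5359,    -0.0044,  -446.9187],
       [    0.3878,     0.6051,     0.6953,  -216.6753],
       [   -0.3699,    -0.5887,     0.7187, -1151.8259],
       [    0.    ,     0.    ,     0.    ,     1.    ]])}
wrist {'fx': 293.9132289199361, 'fy': 293.9132289199361, 'cx': 316.8653650387074, 'cy': 198.5853116398642, 'T_tool_cam': array([[  -0.0004,    0.9677,    0.2519,   67.1501],
       [   1.    ,    0.0004,    0.    ,   -0.6221],
       [  -0.0001,    0.2519,   -0.9677, -158.1387],
       [   0.    ,    0.    ,    0.    ,    1.    ]])}
{'t': 0.1, 'joint_pos': array([ 1.6051,  0.3593,  0.0112, -0.0003, -1.2241, -0.2881]), 'qvel': array([-0.0005, -0.0014,  0.0014,  0.0009,  0.0001, -0.0011]), 'tau': array([ -0.0013, -58.4165,  29.3744,   7.0152,   0.0101,  -0.0001]), 'tcp_pos': array([169.3942, 652.9518, 225.7338]), 'eef_rot': array([ 0.992 , -0.1266, -0.    ,  0.0007]), 'contact_force': array([ 0.5843, -0.3912, -0.3775]), 'moment': array([ 0.0099, -0.0377,  0.0566]), 'finger_force': 0.0, 'width': 88.14921146221286}
```

View pics/top0.png

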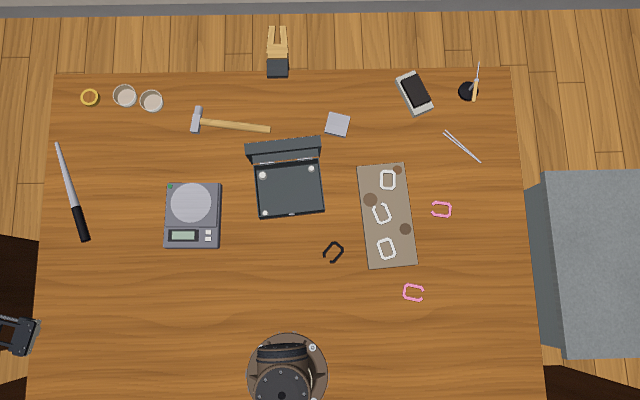

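View pics/side0.png

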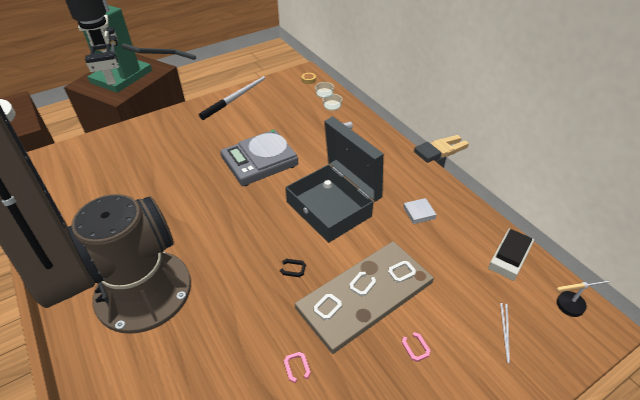

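The top view shows the scale at (192,215), the box at (288,185) and the board at (387,215). The middle buckle, at (382,213), looks like the misrun. Next I'll crop that area and measure it.

```bash
cat > h.py <<'E'
from plant import bot
import cv2,numpy as np
from scipy.spatial.transform import Rotation as R
np.set_printoptions(precision=3,suppress=True)
def ray(name,px,z,st=None):
    c=bot.get_calibration(name)
    if name=="wrist":
        T=np.eye(4);T[:3,:3]=R.from_quat(st["eef_rot"]).as_matrix();T[:3,3]=st["tcp_pos"]
        M=T@c["T_tool_cam"]
    else: M=np.linalg.inv(c["view"])
    px=np.atleast_2d(px).astype(float)
    d=np.c_[(px[:,0]-c["cx"])/c["fx"],-(px[:,1]-c["cy"])/c["fy"],-np.ones(len(px))]@M[:3,:3].T
    return M[:3,3]+d*((z-M[2,3])/d[:,2])[:,None]
def down(yaw): # tool x axis at world angle yaw, z down
    c,s=np.cos(yaw),np.sin(yaw)
    return R.from_matrix(np.array([[c,s,0],[s,-c,0],[0,0,-1.]])).as_quat()
def blobs(im,name,box,z,st=None,lo=200,amin=60):
    u0,v0,u1,v1=box
    m=np.zeros(im.shape[:2],np.uint8)
    m[v0:v1,u0:u1]=(im[v0:v1,u0:u1].min(2)>lo)
    n,l,s,_=cv2.connectedComponentsWithStats(m)
    out=[]
    for i in range(1,n):
        if s[i,4]<amin: continue
        v,u=np.nonzero(l==i)
        P=ray(name,np.c_[u,v],z,st)[:,:2]
        out.append((s[i],P,cv2.minAreaRect(P.astype(np.float32))))
    return out
E
python3 - <<'E'
from h import *
im=cv2.imread("pics/top0.png")[:,:,::-1]
for s,P,r in blobs(im,"top",(355,160,425,270),30,lo=190): print(s,P.mean(0),r)
print("board",ray("top",[[357,166],[404,162],[418,264],[369,269]],25))
q=ray("top",[[254.5,163],[319.5,158],[324.5,210],[259.5,218]],62);print("box",q,q.mean(0))
print("pan",ray("top",[190.5,203],60))
q=ray("top",[[167,182.5],[221.5,184],[219,248],[163.5,247.5]],40);print("scale",q,q.mean(0))
print("lid",ray("top",[[244,145],[320,137]],220))
c=im[150:275,345:455];cv2.imwrite("pics/c.png",cv2.resize(c,None,fx=4.5,fy=4.5,interpolation=cv2.INTER_CUBIC)[:,:,::-1])
E
```

```text
[380 170  16  20 141] [ 566.818 -315.439] ((565.6957397460938, -316.9208984375), (46.371192932128906, 60.26296615600586), 87.07563018798828)
[372 203  20  22 117] [ 458.491 -293.296] ((460.7258605957031, -292.92559814453125), (59.710391998291016, 46.29148483276367), 19.838340759277344)
[377 238  19  22 143] [ 354.623 -300.849] ((354.4703674316406, -301.1853942871094), (60.05046081542969, 45.87997817993164), 15.765942573547363)
board [[ 611.486 -225.188   25.   ]
 [ 621.183 -372.195   25.   ]
 [ 305.722 -394.884   25.   ]
 [ 294.533 -247.772   25.   ]]
box [[ 617.717   88.06    62.   ]
 [ 629.168 -108.486   62.   ]
 [ 469.198 -119.135   62.   ]
 [ 449.653   73.248   62.   ]] [541.434 -16.578  62.   ]
pan [[499.62  277.732  60.   ]]
scale [[568.289 355.572  40.   ]
 [559.99  190.618  40.   ]
 [366.134 195.262  40.   ]
 [371.495 358.714  40.   ]] [466.477 275.042  40.   ]
lid [[ 624.783   97.744  220.   ]
 [ 643.036 -107.201  220.   ]]
```

View pics/c.png

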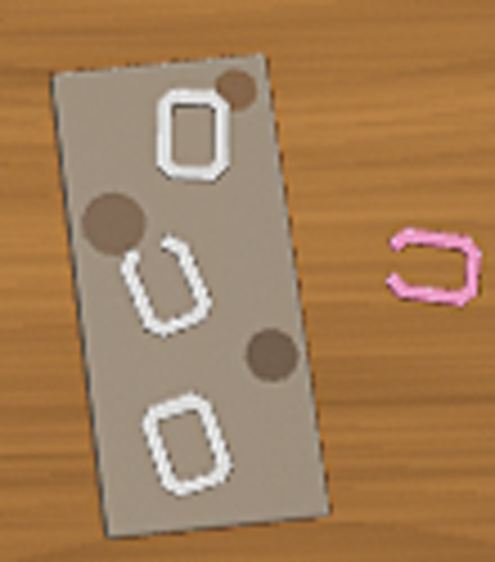

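The crop shows the gap in the middle buckle at its upper-left end, so it is the misrun, with yaw about +0.35. I'll move above it and take a close look.

```bash
python3 - <<'E'
from h import *
q=down(.346)
bot.move_ptp([430,150,380],down(0))
print(bot.read_state()["joint_pos"])
bot.move_ptp([459,-293,170],q)
bot.pause(.2)
s=bot.read_state();print(s["t"],s["joint_pos"],s["tcp_pos"],s["eef_rot"],s["contact_force"])
im=bot.camera("wrist");cv2.imwrite("pics/w1.png",im[:,:,::-1])
for b,P,r in blobs(im,"wrist",(0,0,640,400),30,s,lo=190,amin=300): print(b,P.mean(0),r)
E
```

```text
[ 0.771 -0.08  -0.168 -0.    -1.483  0.8  ]
4.1917 [-0.207  0.19  -0.357 -0.    -1.023  2.125] [ 459.555 -292.412  170.431] [0.985 0.173 0.    0.   ] [ 0.138  0.138 -0.017]
[613   4  27 112 971] [ 680.614 -521.607] ((675.8900146484375, -529.4108276367188), (102.61106872558594, 15.074433326721191), 48.0060920715332)
[ 346   58   66   77 1944] [ 566.022 -316.426] ((564.7669677734375, -316.62628173828125), (49.700401306152344, 63.63355255126953), 86.21564483642578)
[ 293  159   49   60 1358] [ 457.319 -293.374] ((459.4759826660156, -292.3109130859375), (63.06732940673828, 49.79161834716797), 20.188127517700195)
[270 276  44  29 592] [ 336.825 -305.002] ((338.3347473144531, -304.5582580566406), (35.936100006103516, 49.45954895019531), 19.850698471069336)
[242 367  33  33 375] [ 190.891 -314.251] ((200.8232879638672, -308.4109802246094), (55.902191162109375, 28.934776306152344), 32.22658920288086)
[  25  376  190   20 3436] [ 136.123 -144.616] ((136.33380126953125, -144.30892944335938), (29.51705551147461, 241.0438995361328), 20.237838745117188)
[363 383  23  17 346] [ 236.914 -448.416] ((237.8857421875, -448.66107177734375), (25.18523597717285, 28.444171905517578), 19.84072494506836)
```

View pics/w1.png

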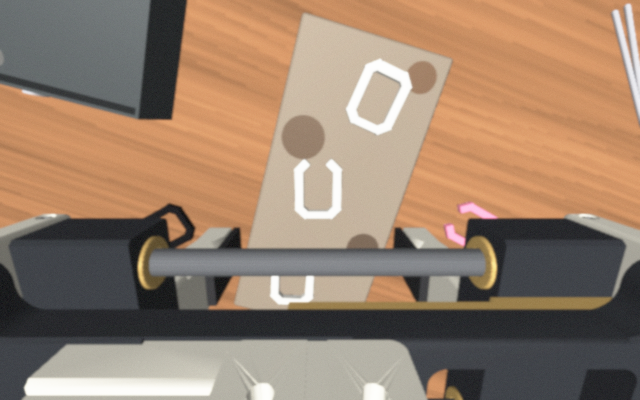

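The wrist view confirms the misrun at (318,188), an open-topped U aligned with the hand. Its centre is (459.5,-292.3) and its yaw 0.352. I'll grip it and carry it above the pan.

```bash
python3 - <<'E'
from h import *
y=.352;q=down(y);d=np.array([np.cos(y),np.sin(y)])
p=np.array([459.5,-292.3])-3*d
bot.line_to([*p,70],200,q)
bot.line_to([*p,27.5],60)
s=bot.read_state();print(s["tcp_pos"],s["contact_force"])
bot.move_gripper(40,25)
s=bot.read_state();print(s["width"],s["finger_force"],s["contact_force"])
bot.line_to([*p,80],80)
bot.pause(.3)
s=bot.read_state();print(s["width"],s["finger_force"],s["contact_force"],s["tcp_pos"])
bot.line_to([*p,330],250)
bot.move_ptp([440,0,380],down(0.2))
bot.move_ptp([460,276,200],down(0))
bot.pause(.2)
s=bot.read_state();print(s["t"],s["joint_pos"],s["tcp_pos"],s["width"],s["contact_force"])
im=bot.camera("wrist");cv2.imwrite("pics/w2.png",im[:,:,::-1])
E
```

```text
[ 456.848 -293.406   27.563] [-0.022 -0.15  -0.286]
47.25092229647743 25.00020682811737 [0.196 0.765 0.697]
47.49359457726619 24.999797344207764 [-0.477 -0.357 -0.962] [ 456.468 -293.274   79.579]
11.325 [ 0.905  0.15  -0.332  0.    -1.088  0.665] [460.516 275.401 200.88 ] 47.621090439146265 [ 0.363 -0.041 -1.317]
```

View pics/w2.png

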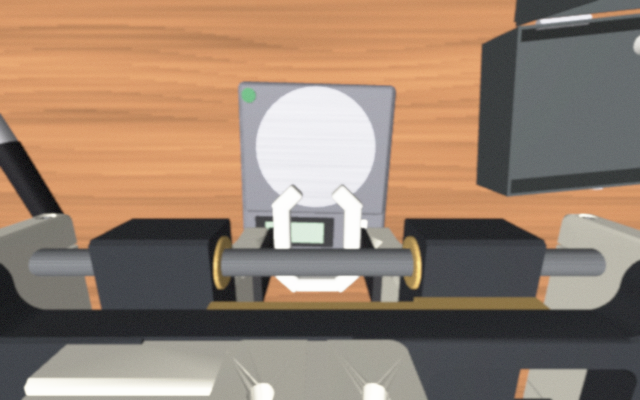

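Wrist view: the misrun is held level with its gap end forward. The pan circle spans u 256–376 and v 86–206, so its centre is at (316,146).

```bash
python3 - <<'E'
from h import *
s=bot.read_state()
E=ray("wrist",[[256,146],[376,146],[316,86],[316,206]],60,s);print(E)
pc=np.array([E[:2,0].mean()*0+E[2:,0].mean(),E[:2,1].mean()])
pc=(pc+np.array([500,276.5]))/2;print("pan",pc)
p=pc-[3,0]
bot.line_to([*p,100],150,down(0))
bot.line_to([*p,68],30)
bot.pause(.3)
f0=np.mean([ (bot.pause(.03),bot.read_state()["contact_force"][2])[1] for _ in range(5)])
z=68
while z>60.6:
    z-=.5; bot.line_to([*p,z],15); bot.pause(.1)
    f=bot.read_state()["contact_force"][2]-f0
    if f>.9: break
s=bot.read_state();print(z,f,f0,s["tcp_pos"])
bot.move_gripper(62,10)
bot.line_to([*p,80],30)
bot.line_to([p[0]-60,p[1],200],150)
s=bot.read_state();print(s["t"],s["contact_force"])
im=bot.camera("wrist");cv2.imwrite("pics/w3.png",im[:,:,::-1])
bot.pause(.8)
s=bot.read_state();print(s["t"],s["tcp_pos"])
E
```

```text
[[504.697 337.402  60.   ]
 [504.539 216.9    60.   ]
 [561.237 277.018  60.   ]
 [441.963 277.272  60.   ]]
pan [500.8   276.826]
61.0 1.253711946630721 -1.3051581737075544 [497.862 276.879  61.083]
21.175 [-0.098 -0.264 -0.451]
22.025 [437.81  276.856 200.064]
```

View pics/w3.png

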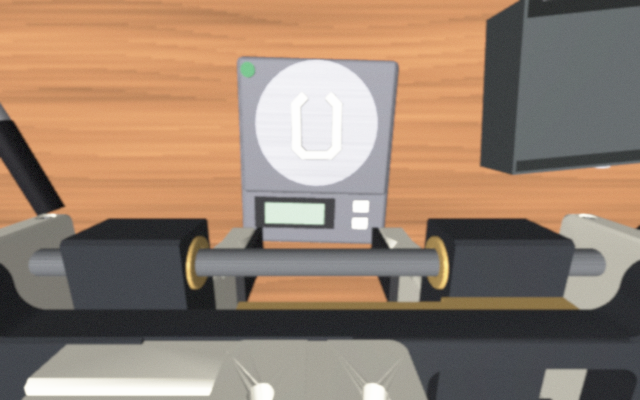

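The misrun lies released and centred on the pan: buckle centre v≈126, pan centre v≈123. It has been there for more than a second. I'll re-grasp it and hover over the front half of the box to check lid clearance.

```bash
python3 - <<'E'
from h import *
p=np.array([497.8,276.8])
bot.line_to([*p,85],180)
bot.line_to([*p,62.3],30)
bot.move_gripper(40,25)
s=bot.read_state();print(s["width"],s["finger_force"],s["contact_force"])
bot.line_to([*p,120],100)
bot.line_to([440,250,330],250)
bot.move_ptp([470,-15,250],down(.07))
bot.pause(.15)
s=bot.read_state();print(s["t"],s["joint_pos"],s["tcp_pos"],s["width"],s["contact_force"])
im=bot.camera("wrist");cv2.imwrite("pics/w4.png",im[:,:,::-1])
E
```

```text
47.57115145267519 25.00003159046173 [-0.41   0.495  0.606]
27.1833 [ 0.39  -0.001 -0.382  0.    -1.19   1.252] [470.446 -13.919 250.213] 47.26008729372424 [-0.003  0.678 -1.466]
```

View pics/w4.png

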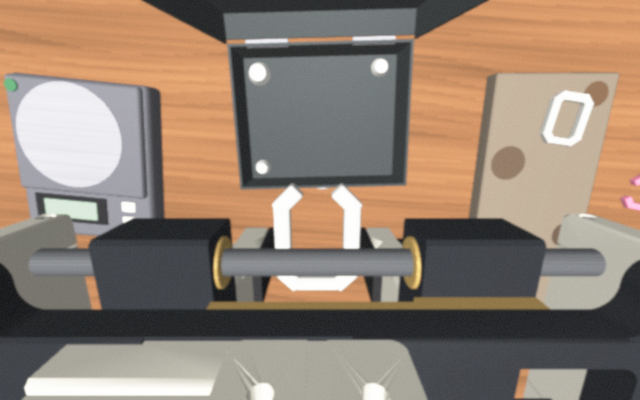

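The wrist view shows the box rim at (242,187), (406,184), (230,43) and (412,40). Sprue buttons sit in three corners and the middle and front are clear. The lid is about upright. I'll lower the misrun into the front half and release it.

```bash
python3 - <<'E'
from h import *
s=bot.read_state()
E=ray("wrist",[[242,187],[406,184],[412,40],[230,43]],62,s);print(E)
c=E[:,:2].mean(0)
b=np.arctan2(*((E[3]-E[2])[[0,1]]*[-1,1])) ; print(c,b)
c=(2*c+[541.4,-16.6])/3
b=.07; ex=np.array([np.cos(b),np.sin(b)])
p=c-38*ex; print(c,p)
np.save("box.npy",c)
bot.line_to([*p,130],200,down(b))
bot.pause(.15);f0=bot.read_state()["contact_force"]
for z in (100,75,55,40,28,18,10):
    bot.line_to([*p,z],120)
    f=bot.read_state()["contact_force"]-f0
    if np.abs(f).max()>5: break
print(z,f)
bot.move_gripper(64,10)
bot.line_to([*p,100],150)
bot.line_to([*(p-40*ex),290],220)
im=bot.camera("wrist");s=bot.read_state();print(s["t"],s["contact_force"],s["width"])
cv2.imwrite("pics/w5.png",im[:,:,::-1])
E
```

```text
[[ 455.63    76.171   62.   ]
 [ 473.344 -120.457   62.   ]
 [ 629.412 -103.766   62.   ]
 [ 612.687   90.114   62.   ]]
[542.768 -14.484] 0.08605347942245306
[542.312 -15.19 ] [504.405 -17.847]
10 [ 1.005 -0.639 -0.358]
32.65 [ 0.222  0.393 -0.68 ] 64.27376566986813
```

View pics/w5.png

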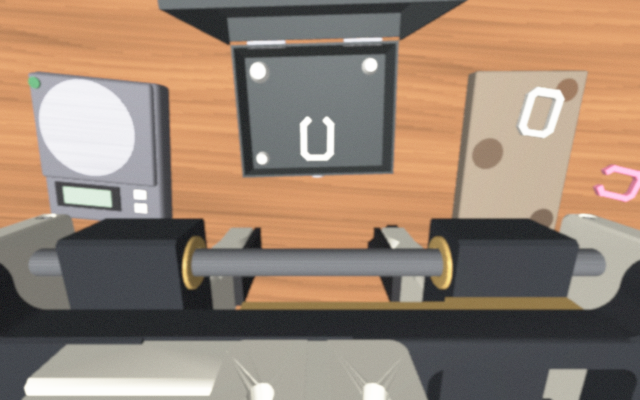

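The misrun lies flat on the box floor at (317,140), clear of the buttons. Now I'll close the lid from behind.

```bash
python3 - <<'E'
from h import *
c=np.load("box.npy"); b=.075; ex=np.array([np.cos(b),np.sin(b)]); q=down(b)
h=c+80*ex
def tcp(a,L=146):
    r=-L*np.cos(a)+31*np.sin(a)+9.5; return [*(h+r*ex),62+L*np.sin(a)+31*np.cos(a)]
def go(a,v): bot.line_to(tcp(a),v)
x=lambda r,z:[*(h+r*ex),z]
bot.move_gripper(0,20)
bot.line_to(x(-80,300),250,q)
bot.line_to(x(85,300),250)
bot.line_to(x(85,200),200)
bot.pause(.15);f0=bot.read_state()["contact_force"]
bot.line_to(tcp(1.55),100)
fm=[]
for a in np.arange(1.4,0.05,-.15):
    go(a,110); f=bot.read_state()["contact_force"]-f0; fm.append((a,*f))
    if np.abs(f).max()>25: break
print(np.array(fm),bot.read_state()["t"])
if np.abs(f).max()<=25:
    p=np.array(tcp(.05))
    z=p[2]
    while z>89:
        bot.line_to([p[0],p[1],z],40);bot.pause(.05)
        f=bot.read_state()["contact_force"]-f0
        if f[2]>14: break
        z-=1
    print(z,f,bot.read_state()["tcp_pos"])
    bot.line_to([p[0],p[1],z+60],120)
    bot.line_to([*(h-230*ex),260],220)
    im=bot.camera("side");cv2.imwrite("pics/s6.png",im[:,:,::-1])
print(bot.read_state()["t"])
E
```

```text
[[ 1.4    0.966  0.773 -0.459]
 [ 1.25   0.283  0.098 -1.165]
 [ 1.1    0.444  0.513 -0.867]
 [ 0.95   0.901  1.167 -0.661]
 [ 0.8   -0.394  0.012 -0.261]
 [ 0.65   1.385 -0.397 -0.661]
 [ 0.5    0.22   0.942  0.539]
 [ 0.35   0.574  1.415 -0.917]
 [ 0.2    1.009  0.454  0.068]] 39.6417
91.25821678576298 [-9.167  2.815 21.341] [487.844 -19.3    93.08 ]
44.6083
```

```bash
ls pics
```

```text
c.png
s6.png
side0.png
top0.png
w1.png
w2.png
w3.png
w4.png
w5.png
```

View pics/s6.png

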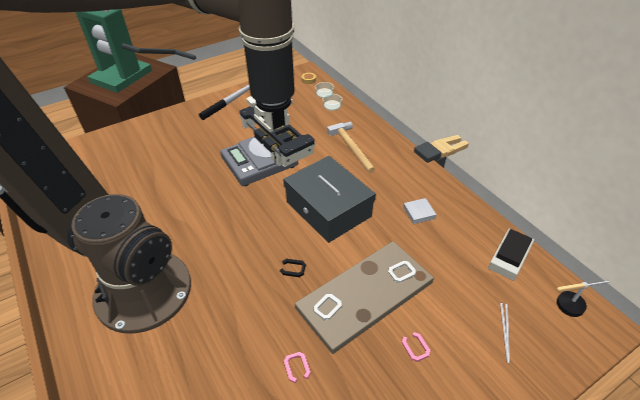

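The side view shows the lid shut flat on the box at (330,185). The sound buckles at (328,306) and (402,271) and the block at (420,210) have not moved, and the arm is clear.

```bash
python3 -c "
from plant import bot
bot.pause(.3);print(bot.close_job())"
```

```text
the job is handed in; nothing more can be done
None
```

The misrun lay released on the balance pan for over a second, then went into the scrap box, the lid was pushed shut, and the job is handed in at about 45 s; the result has not been reported back.

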